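# Feel for the proud tile in the setting jig and press it flush

## Robot

A 7-joint arm with a two-finger parallel gripper is mounted at the origin on the work surface. World frame = base frame: x ahead of the robot, y to its left, z up, the work surface at z = 0. Lengths are in m, angles in rad, forces in N, time in s.
With the tool pointing down it reaches from about 0.425 to 0.925 m from the base axis. Payload 6.8 kg.
Tool frame: the origin (TCP) lies on the front face of the gripper's body, between the roots of the fingers; the fingertips stand 73 mm ahead of it and the grasp point (between the pads) lies 54 mm ahead of it (env.nose_length is the distance from the TCP to the fingertips, in m); z points along the fingers, y is the direction in which the jaws open and shut (so a half turn about z gives the same grasp; the last joint's range is limited). The gripper opens to 85 mm and grips with 20 to 120 N. Pads are 22 mm wide; open, the fingers measure 114 mm over their backs; the gripper's body (76 mm by 85 mm) begins 54 mm behind the grasp point. The pads swing forward as they close: fully open they stand 13 mm farther back than shut.
Start: joints at [-1.299, 0.477, 0.022, 1.555, -0.011, 1.109, -0.083], TCP at [0.25, 0.627, 0.304] pointing down, gripper open.
Joint ranges: [-2.96, 2.96], [-0.34, 2.1], [-1.41, 1.46], [0.24, 2.44], [-1.37, 4.51], [0.17, 1.92], [-2.96, 2.96]. Speed limits (rad/s): [2.39, 2.39, 3.14, 3.14, 3.14, 3.14, 3.14].

## Interface

Orientations are given as a unit quaternion [w, x, y, z].
In Python, from cell import env, kin, camera, calibration, job gives the robot as it stands. The module is installed in compiled form; this text tells all that it offers. Calls block until the motion is done:
- env.reach(position, orientation): joint-space move of the TCP to a pose.
- env.movel(position, velocity=0.15, rot=None, stop_force=None): straight line of the TCP; rot=None keeps the orientation; velocity is the mean speed in m/s. With stop_force (N) it stops when the force on the tool has changed by that much, and returns True; else False.
- env.goto_joints(angles): joint-space move.
- env.grip(opening, f_grip=None): finger opening in m; f_grip is the grip in N (None keeps the last); returns when the fingers have stopped.
- env.dwell(seconds).
- kin.inverse_kinematics(position, orientation): joint angles nearest the present ones, or None.
- env.get_state(): the state.
- camera(name): name is "scene" or "top" or "wrist"; returns (picture, depth): 480x640x3 uint8, blue, green, red; 480x640 float32, m along the optical axis (not along the pixel's ray), 0 where there is no reading.
- calibration(name): a dict with "fx", "fy", "cx", "cy" (pixels), "rvec" (rotation vector, rad) and "tvec" (3), from world to camera coordinates, as OpenCV has them. Camera axes: x right, y down, z forward; pixel columns grow to the right and rows downward; lengths in m; the calibration is good to about 2 mm. A picture is of the moment at which its call begins: read the wrist's pose just before it. calibration takes no time and is no camera call; for the wrist camera it gives the pose at the moment of the call.
A pose or a line that the arm cannot do raises env.PlanningError and nothing moves.
- job.job_done(): hands the job in, once; it reports no verdict.
The state is a dict: "time": time; "qpos": joint angles; "joint_velocities": joint speeds; "joint_torque": joint torques, N m; "tcp_pos": TCP position; "orientation": TCP orientation; "force": force on the tool from outside, world axes, zero at the start; "torque": the same for the moment, N m; "opening": finger opening in m.
Only numpy, scipy, OpenCV 4.12 (cv2) and the standard library are available. Lean on these libraries where they do the work, as an engineer would, in place of code of your own. Each camera call takes 0.05 s, during which the arm holds its last target.

## Task

Take the spring-tipped feeler out of its stand and touch it to the six tiles in the wooden jig to find the one that stands a few millimetres proud. Gently press that tile down with the feeler until it is level with the other five, which must not be pushed down and must not be touched with the fingers. Then stand the feeler back in its stand and let go, leaving the other things on the bench where they are.

Things in the scene. Friction and masses are not known exactly. Their poses are not given: they have to be found in the camera images.
- jig: Wooden setting jig fixed to the bench: an open frame 156 (x) by 220 (y) by 40 mm high, walls 12 mm thick, with six tiles inside. Origin at the centre of its underside, z up.
- tile_field (a point): Centre of the jig at rim height (40 mm), axes as the jig's. The six plain tiles, 60 by 60 mm, horizontal, lie in a grid with centres at x = -32 or +32 and y = -64, 0 or +64 mm from here. Five faces are level to 0.3 mm, at a height not known beforehand (26 to 34 mm above the bench); the sixth, any of them, stands 3.8 to 4.6 mm higher.
- jig_corner (a point): Corner of the jig's rim at its -x, -y end. How the tiles move: each is on a stiff friction stem; under 10 N it stays, at 11 to 13 N (more if fast: 0.06 N per mm/s) it slides straight down and stays where left. It cannot be raised again and has no stop at the level position: it can go 9 mm too low. Over 24 N breaks a tile.
- feeler: Hand-held feeler, loose, 152 g, standing upright in the stand at first. Handle: black square bar 28 by 28 mm, 64 mm high; origin at the centre of the handle's lower end (shoulder), z up the handle, x, y square to its sides. Below it a round metal nose, 16 mm diameter, 25 mm long, then a sprung steel plunger with a ball end (radius 5 mm): the free tip is 37 mm below the origin.
- plunger (a joint): How far the feeler's plunger is pushed in: 0 (free, tip 37 mm below the feeler's origin) to 0.008 m (solid, tip 29 mm below). It takes 0.6 N to start and 0.6 N more per mm, 5.4 N at the end of travel, so a touch within the spring's travel moves no tile; only the solid plunger can push one down.
- feeler_grip (a point): Point on the axis of the feeler's handle, 40 mm above the feeler's origin, a good height to grip; axes as the feeler's.
- stand: Pale wooden block 70 by 70 by 50 mm fixed to the bench, origin at the centre of its underside, z up, with an upright through-hole of 22 mm diameter in the middle (chamfered 3 mm). The feeler's nose hangs in the hole and the shoulder of its handle rests on the block's top: the feeler's origin is then 50 mm above the stand's origin.
- slip_pot: White ceramic pot, 76 mm diameter with two small side handles, 85 mm high, origin under its centre; leave alone.
- spare_tile: Spare tile lying on the bench, 60 by 60 by 8 mm, origin under its centre; leave alone.
- clay_slab: Stiff grey slab lying on the bench, 130 by 90 by 9 mm, origin under its centre; leave alone.
- steel_rule: Flat steel bar, 30 by 260 by 4 mm, lying along its y, origin under its centre; leave alone.
- brush: Brush, 190 mm long, lying on the bench along its x; leave alone.
Not all that is in view belongs to the job. Of the things like the feeler, leave any that is purple; of the rest the smaller one is meant. Of the things that look like the stand, take the one that is farthest to the robot's right at the start.

How it is judged:
By the outcome, as a careful person would: the job done as asked, in the order asked, and still so for the second after the job is handed in, with the robot touching nothing.
It also fails if it takes over 72 s, if anything falls off the work surface, if the arm or the gripper's body presses on something with over 40 N, if the wrist force passes 120 N, or if a joint passes its speed limit or range.

## Working session

There is one attempt and no reset: what is moved stays moved. The work goes in short steps, each a Python script; the robot and the scene stay as the last script left them, time stands still between calls to the robot, and variables do not carry over. Pictures are saved under pics/ and viewed, and the job is handed in when it is done.

```bash
mkdir -p pics; ls
cat > h.py <<'E'
import numpy as np, cv2
from cell import env, kin, camera, calibration, job
def cal(n):
    c=calibration(n); K=np.array([[c['fx'],0,c['cx']],[0,c['fy'],c['cy']],[0,0,1]]); R=cv2.Rodrigues(np.array(c['rvec'],float))[0]; return K,R,np.array(c['tvec'],float).ravel()
def cloud(depth,c):
    K,R,t=c; v,u=np.mgrid[0:480,0:640]; z=depth
    P=np.stack([(u-K[0,2])/K[0,0]*z,(v-K[1,2])/K[1,1]*z,z],-1)
    return (P-t)@R
def st():
    s=env.get_state(); print({k:np.round(s[k],4).tolist() for k in('time','qpos','tcp_pos','orientation','force','opening')}); return s
E
python3 - <<'E'
from h import *
st()
for n in('scene','top','wrist'):
    c=cal(n); p,d=camera(n); cv2.imwrite(f'pics/{n}0.png',p); np.savez(f'{n}0.npz',p=p,d=d,K=c[0],R=c[1],t=c[2])
E
```

```text
pics
{'time': 0.0, 'qpos': [-1.2991, 0.4778, 0.0223, 1.5565, -0.0115, 1.1093, -0.0831], 'tcp_pos': [0.2501, 0.6265, 0.3029], 'orientation': [-0.0001, 0.1887, 0.982, -0.0009], 'force': [0.1576, -0.3972, -0.0926], 'opening': 0.0856}
```

View pics/scene0.png

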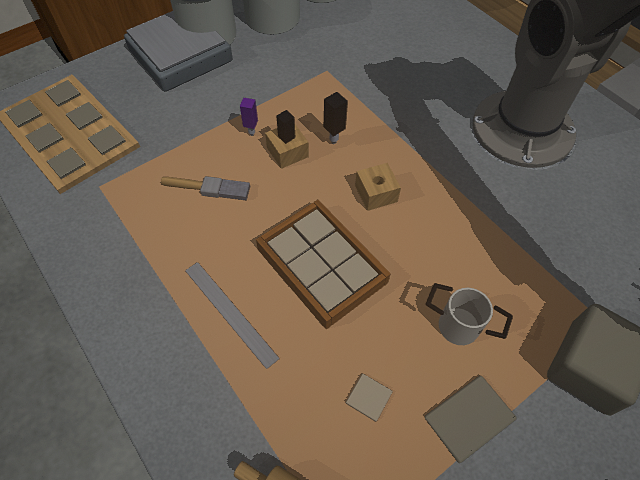

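View pics/top0.png

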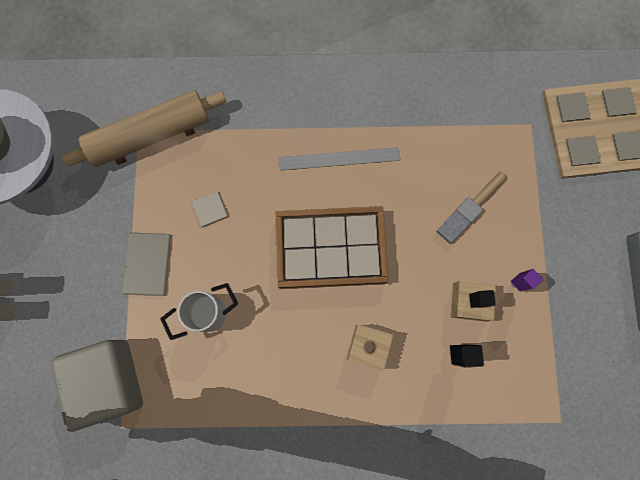

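View pics/wrist0.png

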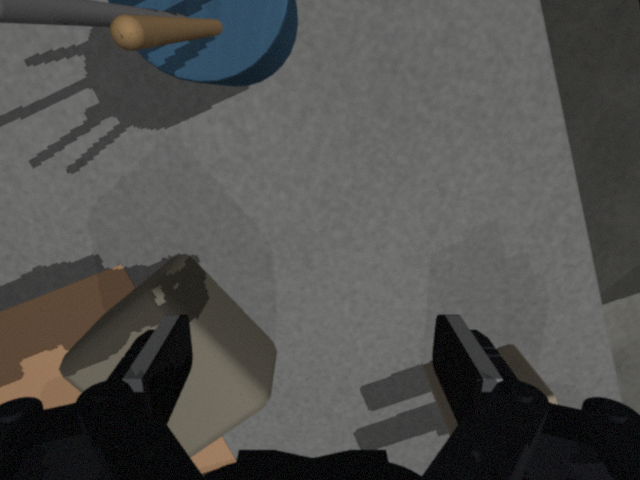

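Run:
```python
from h import *
f=np.load('top0.npz'); s=np.load('scene0.npz')
a=cv2.resize(f['p'][250:390,340:560],None,fx=2.7,fy=2.7,interpolation=cv2.INTER_CUBIC)
b=cv2.resize(s['p'][80:220,230:410],None,fx=2.7,fy=2.7,interpolation=cv2.INTER_CUBIC)
cv2.imwrite('pics/cropa.png',a); cv2.imwrite('pics/cropb.png',b)
X=cloud(f['d'],(f['K'],f['R'],f['t'])); Y=cloud(s['d'],(s['K'],s['R'],s['t']))
print('campos',-f['R'].T@f['t'],-s['R'].T@s['t'])
for n,u,v in [('blk1',462,303),('blk2',372,330),('handle',482,296),('big',467,355),('purple',527,281),('tile',300,230),('bench',430,260),('rim',280,250),('pot',198,297),('rule',340,160)]:
    print(n,np.round(X[v,u],4))
for n,u,v in [('blk1',278,155),('handle',286,115),('big',336,100),('purple',249,101),('bench',220,240),('tile',290,245)]: print('s',n,np.round(Y[v,u],4))
def rect(M,lab):
    M=M.astype(np.uint8); n,l,stt,ce=cv2.connectedComponentsWithStats(M)
    for i in range(1,n):
        if stt[i,4]>60: 
            print(lab,stt[i].tolist(),ce[i].round(1))
# jig: points with z 33..50mm in jig region
def fit(C,box,zlo,zhi,lab):
    m=(C[...,2]>zlo)&(C[...,2]<zhi)&(C[...,0]>box[0])&(C[...,0]<box[1])&(C[...,1]>box[2])&(C[...,1]<box[3])
    P=C[m]; r=cv2.minAreaRect((P[:,:2]*1000).astype(np.float32)); print(lab,m.sum(),np.round(r[0],1),np.round(r[1],1),round(r[2],2),'z med',np.round(np.median(P[:,2]),4)); return P
for C,l in((X,'top'),(Y,'scene')):
    fit(C,(.5,.8,-.15,.2),.037,.047,'jig '+l)
    fit(C,(.4,.65,-.4,-.15),.046,.054,'stand '+l)
    fit(C,(.4,.65,-.4,-.15),.107,.125,'feeler '+l)
```

```text
campos [0.42291366 0.0312793  0.99610393] [0.90683404 0.40101128 0.90179792]
blk1 [ 0.4795 -0.2392  0.0488]
blk2 [ 0.4306 -0.063   0.049 ]
handle [ 0.4875 -0.2571  0.1155]
big [ 0.3846 -0.2181  0.1313]
purple [ 0.5147 -0.3463  0.1019]
tile [0.6332 0.0745 0.0332]
bench [ 0.5715 -0.1923  0.0038]
rim [0.5906 0.1142 0.0451]
pot [0.5011 0.2798 0.0277]
rule [ 0.7918 -0.0116  0.0049]
s blk1 [ 0.5236 -0.2451  0.0392]
s handle [ 0.4829 -0.267   0.116 ]
s big [ 0.385  -0.2248  0.1344]
s purple [ 0.5157 -0.3601  0.102 ]
s bench [ 0.7299 -0.1558  0.0047]
s tile [ 0.6329 -0.0456  0.036 ]
jig top 2263 [598.4  12. ] [156.2 219.6] 1.85 z med 0.0393
stand top 956 [ 486.2 -268.4] [ 96.2 200.9] 43.94 z med 0.0495
feeler top 260 [ 448.5 -255.9] [ 32.3 108.2] 73.77 z med 0.1132
jig scene 2945 [600.   12.6] [157.5 221.7] 1.71 z med 0.0403
stand scene 598 [ 493.7 -273.3] [ 93.2 194.2] 39.66 z med 0.0514
feeler scene 247 [ 447.4 -247.6] [ 36.2 119.2] 65.56 z med 0.1148
```

View pics/cropa.png

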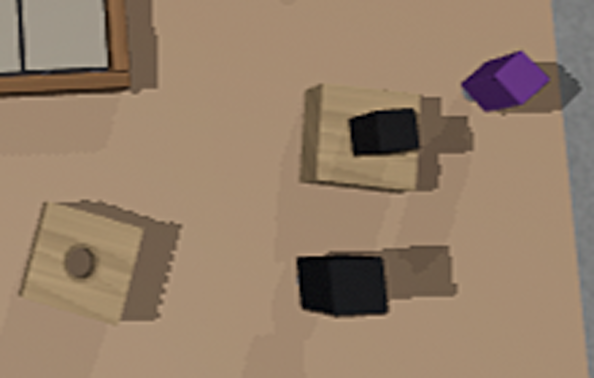

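View pics/cropb.png

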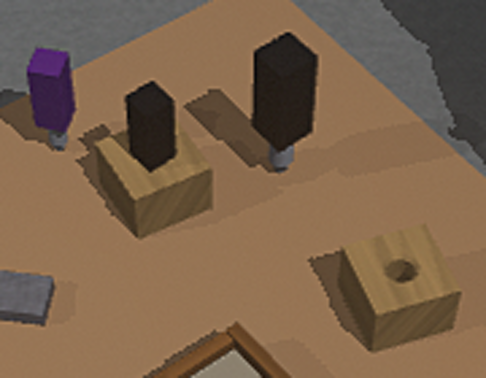

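Run:
```python
from h import *
for n in('top','scene'):
    f=np.load(n+'0.npz'); C=cloud(f['d'],(f['K'],f['R'],f['t']))
    def sel(b,zl,zh):
        return C[(C[...,2]>zl)&(C[...,2]<zh)&(C[...,0]>b[0])&(C[...,0]<b[1])&(C[...,1]>b[2])&(C[...,1]<b[3])]
    def rect(P,l):
        r=cv2.minAreaRect((P[:,:2]*1000).astype(np.float32)); print(n,l,len(P),np.round(r[0],1),np.round(r[1],1),round(r[2],2),'z',np.round(np.median(P[:,2]),4))
    rect(sel((.44,.54,-.31,-.21),.046,.056),'stand')
    rect(sel((.44,.53,-.31,-.21),.108,.125),'feeler')
    B=sel((.65,.72,-.2,-.12),-.01,.02); print('bench',np.median(B,0).round(4))
    # tiles, jig at (.599,.012), yaw ~1.8deg
    a=np.radians(1.8); Rz=np.array([[np.cos(a),-np.sin(a)],[np.sin(a),np.cos(a)]])
    for y in(-.064,0,.064):
        for x in(-.032,.032):
            p=np.array([.599,.0123])+Rz@[x,y]; m=(np.abs(C[...,:2]-p)<.02).all(-1); print((x,y),p.round(4),np.median(C[m][:,2]).round(4),C[m][:,2].std().round(4),m.sum())
# IK options
for yaw in range(-180,180,15):
    from scipy.spatial.transform import Rotation as R
    pass
from scipy.spatial.transform import Rotation as R
s=env.get_state(); o=s['orientation']; M=R.from_quat([o[1],o[2],o[3],o[0]]).as_matrix(); print(M.round(2))
K,Rc,t=cal('wrist'); print('wristcam',(-Rc.T@t).round(3),Rc[2].round(3))
```

```text
top stand 931 [ 484.4 -267.6] [71.5 70.3] 82.58 z 0.0495
top feeler 248 [ 484.5 -266.7] [28.  28.3] 3.07 z 0.1133
bench [ 6.843e-01 -1.603e-01  5.000e-04]
(-0.032, -0.064) [ 0.569  -0.0527] 0.0364 0.0018 390
(0.032, -0.064) [ 0.633  -0.0507] 0.0327 0.0018 376
(-0.032, 0) [0.567  0.0113] 0.0329 0.0017 392
(0.032, 0) [0.631  0.0133] 0.0327 0.0018 374
(-0.032, 0.064) [0.565  0.0753] 0.0327 0.0018 393
(0.032, 0.064) [0.629  0.0773] 0.0329 0.0017 378
scene stand 589 [ 485.7 -265.6] [73.2 71.4] 82.73 z 0.0516
scene feeler 173 [ 486.8 -265.2] [28.9 29.4] 0.53 z 0.1149
bench [ 0.6856 -0.1593  0.0025]
(-0.032, -0.064) [ 0.569  -0.0527] 0.0383 0.008 364
(0.032, -0.064) [ 0.633  -0.0507] 0.0344 0.0039 362
(-0.032, 0) [0.567  0.0113] 0.0343 0.0016 360
(0.032, 0) [0.631  0.0133] 0.0344 0.0015 391
(-0.032, 0.064) [0.565  0.0753] 0.0341 0.0015 393
(0.032, 0.064) [0.629  0.0773] 0.0343 0.0016 426
[[-0.93  0.37 -0.  ]
 [ 0.37  0.93 -0.  ]
 [-0.   -0.   -1.  ]]
wristcam [0.177 0.656 0.373] [ 0.291 -0.117 -0.949]
```

```bash
cat >> h.py <<'E'
from scipy.spatial.transform import Rotation as Rt
def Q(deg): # tool z down, tool x at angle deg in world
    a=np.radians(deg); x=np.array([np.cos(a),np.sin(a),0]); z=np.array([0,0,-1.]); M=np.stack([x,np.cross(z,x),z],1)
    q=Rt.from_matrix(M).as_quat(); return np.array([q[3],q[0],q[1],q[2]])
def P(x,y,z): return np.array([x,y,z])
E
python3 - <<'E'
from h import *
for d in (2,92,182,272):
    for p in [(.485,-.2665,.25),(.485,-.2665,.144),(.565,.075,.17),(.633,-.05,.17)]:
        q=kin.inverse_kinematics(P(*p),Q(d)); print(d,p,None if q is None else np.round(q,2))
E
```

```text
2 (0.485, -0.2665, 0.25) [-0.3   0.47  0.91  1.95 -0.46  0.94 -0.7 ]
2 (0.485, -0.2665, 0.144) [-0.13  0.59  0.69  2.01 -0.55  0.74 -0.63]
2 (0.565, 0.075, 0.17) [-0.73  0.55  0.65  1.96 -0.46  0.79 -1.35]
2 (0.633, -0.05, 0.17) [-0.51  0.67  0.7   1.8  -0.55  0.88 -1.09]
92 (0.485, -0.2665, 0.25) [-0.22  0.43  0.79  1.94 -0.38  0.92  0.79]
92 (0.485, -0.2665, 0.144) [-0.15  0.6   0.72  2.01 -0.58  0.74  0.96]
92 (0.565, 0.075, 0.17) [-0.61  0.51  0.49  1.95 -0.34  0.76  0.1 ]
92 (0.633, -0.05, 0.17) [-0.42  0.62  0.56  1.79 -0.42  0.85  0.38]
182 (0.485, -0.2665, 0.25) [-0.39  0.55  1.07  1.95 -0.58  0.99  2.56]
182 (0.485, -0.2665, 0.144) [-0.09  0.57  0.63  2.01 -0.5   0.72  2.46]
182 (0.565, 0.075, 0.17) [-0.4   0.47  0.2   1.93 -0.13  0.74  1.49]
182 (0.633, -0.05, 0.17) [-0.24  0.58  0.31  1.78 -0.23  0.82  1.78]
272 (0.485, -0.2665, 0.25) [-0.48  0.7   1.28  1.95 -0.77  1.1  -1.97]
272 (0.485, -0.2665, 0.144) [-0.43  0.96  1.26  2.03 -1.09  1.08 -1.73]
272 (0.565, 0.075, 0.17) [-0.14  0.47 -0.13  1.92  0.09  0.76  2.86]
272 (0.633, -0.05, 0.17) [-0.77  1.    1.26  1.81 -1.05  1.18 -2.26]
```

Run:
```python
from h import *
env.reach(P(.485,-.2665,.25),Q(92)); st()
env.grip(.055)
s=st()
c=cal('wrist'); p,d=camera('wrist'); cv2.imwrite('pics/w1.png',p)
C=cloud(d,c)
def sel(b,zl,zh):
    return C[(d>0)&(C[...,2]>zl)&(C[...,2]<zh)&(C[...,0]>b[0])&(C[...,0]<b[1])&(C[...,1]>b[2])&(C[...,1]<b[3])]
def rect(P,l):
    if len(P)<5: return print(l,len(P))
    r=cv2.minAreaRect((P[:,:2]*1000).astype(np.float32)); print(l,len(P),np.round(r[0],1),np.round(r[1],1),round(r[2],2),'z',np.round(np.median(P[:,2]),4))
rect(sel((.44,.53,-.31,-.21),.046,.056),'stand')
rect(sel((.44,.53,-.31,-.21),.108,.12),'feeler')
```

```text
{'time': 3.3833, 'qpos': [-0.2205, 0.4292, 0.7895, 1.9414, -0.3794, 0.9244, 0.7938], 'tcp_pos': [0.4856, -0.2657, 0.2499], 'orientation': [-0.0001, 0.6941, 0.7199, 0.0001], 'force': [0.3864, 0.1299, 0.2038], 'opening': 0.0855}
{'time': 3.7917, 'qpos': [-0.2196, 0.429, 0.7903, 1.9417, -0.3793, 0.9243, 0.794], 'tcp_pos': [0.485, -0.2664, 0.25], 'orientation': [-0.0, 0.6946, 0.7194, 0.0], 'force': [0.8246, -0.7707, 0.6583], 'opening': 0.055}
stand 7230 [ 488.2 -267.1] [70.8 70.3] 82.8 z 0.0499
feeler 2695 [ 487.9 -266.8] [27.7 28.2] 2.83 z 0.1138
```

View pics/w1.png

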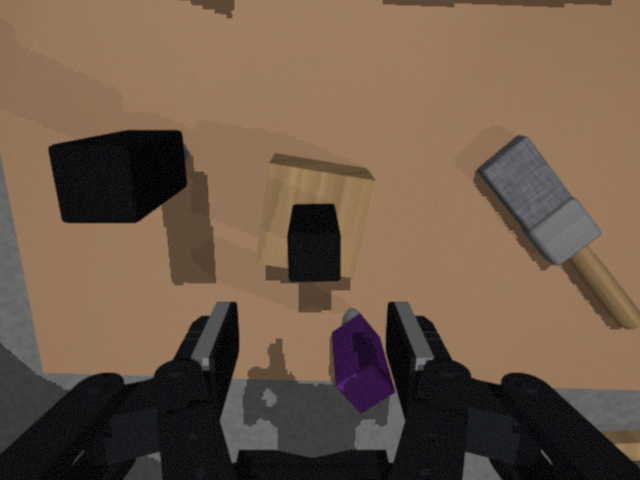

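Run:
```python
from h import *
env.movel(P(.487,-.267,.144),velocity=.12,rot=Q(92.8)); st()
env.grip(.0,f_grip=80); s=st()
c=cal('wrist'); p,d=camera('wrist'); cv2.imwrite('pics/w2.png',p)
env.movel(P(.487,-.267,.215),velocity=.12); st()
c=cal('wrist'); p,d=camera('wrist'); cv2.imwrite('pics/w3.png',p)
p,d=camera('scene'); cv2.imwrite('pics/s3.png',cv2.resize(p[80:240,200:420],None,fx=2.7,fy=2.7))
import time
F=[]
for i in range(15):
    env.dwell(.02); F.append(env.get_state()['force'])
print(np.mean(F,0).round(3),np.std(F,0).round(3), np.array(F)[:,2].round(2))
```

```text
{'time': 4.875, 'qpos': [-0.1067, 0.5795, 0.6572, 2.0039, -0.5259, 0.7296, 0.9231], 'tcp_pos': [0.4874, -0.2674, 0.1446], 'orientation': [0.0006, 0.6897, 0.7241, 0.0002], 'force': [0.7565, -0.3609, 0.1077], 'opening': 0.0548}
{'time': 5.2333, 'qpos': [-0.1069, 0.5791, 0.6573, 2.004, -0.5259, 0.73, 0.9233], 'tcp_pos': [0.4873, -0.2672, 0.1448], 'orientation': [0.0005, 0.6896, 0.7242, 0.0004], 'force': [-0.8677, 0.2075, 5.6673], 'opening': 0.0272}
{'time': 6.025, 'qpos': [-0.1823, 0.4797, 0.7483, 1.9655, -0.4276, 0.8598, 0.8454], 'tcp_pos': [0.4867, -0.2665, 0.2144], 'orientation': [-0.0005, 0.6895, 0.7243, -0.0001], 'force': [-0.1019, -0.2648, -1.2808], 'opening': 0.0268}
[-0.1   -0.035 -1.661] [0.437 0.625 0.284] [-1.42 -2.18 -1.78 -1.97 -1.45 -1.91 -1.3  -1.47 -1.18 -1.97 -1.47 -1.52
 -1.98 -1.71 -1.6 ]
```

View pics/w3.png

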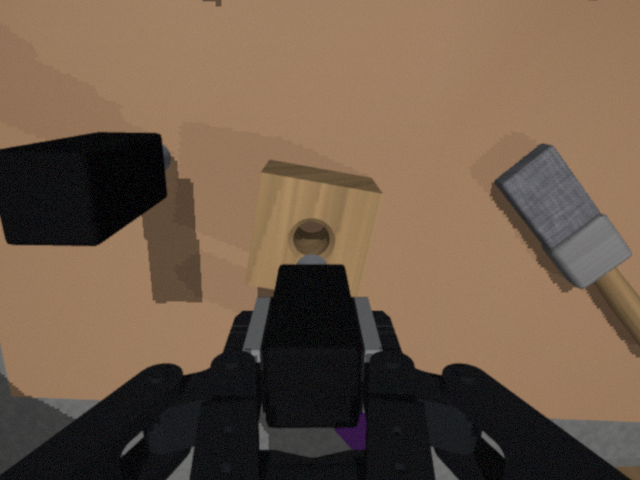

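View pics/s3.png

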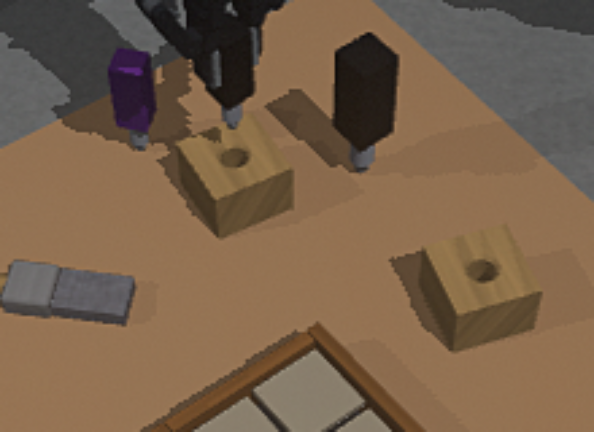

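```bash
cat >> h.py <<'E'
def meas(n=20,dt=.02):
    F=[];Z=[]
    for i in range(n):
        env.dwell(dt); s=env.get_state(); F.append(s['force'][2]); Z.append(s['tcp_pos'][2])
    return np.mean(F),np.mean(Z),np.std(Z)
F0=-1.66
def tile(x,y):
    a=np.radians(1.8); c,s=np.cos(a),np.sin(a); return np.array([.599+c*x-s*y,.0123+s*x+c*y])
def touch(x,y,zs=.179,zl=.1595,n=18):
    p=tile(x,y)
    env.movel(P(*p,zs),velocity=.12)
    hit=env.movel(P(*p,zl),velocity=.02,stop_force=2.6)
    F,Z,sd=meas(n); h=Z-.1318+((F-F0)-.6)/600
    print((x,y),hit,'F',round(F-F0,2),'z',round(Z*1e3,2),round(sd*1e3,2),'height mm',round(h*1e3,2),'t',env.get_state()['time'],flush=True)
    return h
E
python3 - <<'E'
from h import *
p=tile(.032,-.064)
env.movel(P(*p,.200),velocity=.2); 
touch(.032,-.064)
E
```

```text
(0.032, -0.064) True F 3.49 z 159.87 0.06 height mm 32.88 t 9.3417
```

Run:
```python
from h import *
def up():
    s=env.get_state()['tcp_pos']; env.movel(P(s[0],s[1],.179),velocity=.08)
up()
for t in [(.032,0),(.032,.064),(-.032,.064),(-.032,0),(-.032,-.064)]:
    touch(*t,zs=.177); up()
F,Z,sd=meas(20); print('free',F,Z)
```

```text
(0.032, 0) True F 3.32 z 159.9 0.05 height mm 32.63 t 11.5083
(0.032, 0.064) True F 3.53 z 159.88 0.05 height mm 32.98 t 13.675
(-0.032, 0.064) True F 3.51 z 159.98 0.03 height mm 33.04 t 15.8417
(-0.032, 0) True F 3.2 z 160.26 0.02 height mm 32.8 t 17.9917
(-0.032, -0.064) True F 3.61 z 163.99 0.04 height mm 37.22 t 20.0083
free -1.6033301182449098 0.1787599901775036
```

Run:
```python
from h import *
p=tile(-.032,-.064)
env.movel(P(*p,.166),velocity=.05)
print(env.movel(P(*p,.1590),velocity=.006,stop_force=19))
F,Z,sd=meas(12); print('press',F-F0,Z)
env.movel(P(*p,.1645),velocity=.05)
for z in(.1635,.161):
    env.movel(P(*p,z),velocity=.02); F,Z,sd=meas(20); print('F',F-F0,Z,'h',(Z-.1318)*1e3+((F-F0)-.6)/.6, env.get_state()['time'])
```

```text
False
press 11.704682623068805 0.15966695426453795
F 3.6314899722866434 0.16354184363122387 h 36.79432691836828 23.45
F 4.936010504893571 0.1611337775685477 h 36.560461743370304 24.0583
```

Run:
```python
from h import *
p=tile(-.032,-.064)
print(env.movel(P(*p,.1568),velocity=.006,stop_force=19))
F,Z,sd=meas(12); print('press',F-F0,Z)
env.movel(P(*p,.175),velocity=.08)
touch(-.032,-.064,zs=.168)
s=env.get_state()['tcp_pos']; env.movel(P(s[0],s[1],.179),velocity=.08)
touch(-.032,0,zs=.176)
s=env.get_state()['tcp_pos']; env.movel(P(s[0],s[1],.176),velocity=.08)
F,Z,sd=meas(15);print('free',F)
```

```text
False
press 11.633496885292788 0.15747733176192535
(-0.032, -0.064) True F 3.45 z 161.77 0.05 height mm 34.71 t 26.3917
(-0.032, 0) True F 3.58 z 159.96 0.02 height mm 33.13 t 28.4917
free -1.291084242454539
```

```bash
cat >> h.py <<'E'
def touch2(x,y,zt=.1598,n=20):
    p=tile(x,y); s=env.get_state()['tcp_pos']
    if s[2]<.171: env.movel(P(s[0],s[1],.172),velocity=.08)
    env.movel(P(*p,.172),velocity=.12); env.dwell(.1)
    B,_,_=meas(n)
    env.movel(P(*p,zt),velocity=.03); env.dwell(.1)
    F,Z,sd=meas(n); h=(Z-.1318)*1e3+((F-B)-.6)/.6
    print((x,y),'B',round(B,2),'F',round(F-B,2),'Z',round(Z*1e3,2),'h',round(h,2),'t',env.get_state()['time'],flush=True)
E
python3 - <<'E'
from h import *
p=tile(-.032,-.064)
env.movel(P(*p,.176),velocity=.12); env.movel(P(*p,.162),velocity=.05)
print(env.movel(P(*p,.1556),velocity=.006,stop_force=19))
F,Z,sd=meas(12); print('press',F-F0,Z)
touch2(-.032,-.064)
touch2(.032,-.064)
touch2(-.032,0)
E
```

```text
False
press 12.224380889935933 0.15628833594113886
(-0.032, -0.064) B -1.59 F 3.83 Z 160.02 h 33.61 t 33.6667
(0.032, -0.064) B -1.45 F 3.25 Z 160.03 h 32.64 t 36.075
(-0.032, 0) B -1.62 F 3.5 Z 160.0 h 33.04 t 38.7083
```

Run:
```python
from h import *
p=tile(-.032,-.064); s=env.get_state()['tcp_pos']
env.movel(P(s[0],s[1],.172),velocity=.1); env.movel(P(*p,.172),velocity=.12); env.movel(P(*p,.161),velocity=.05)
print(env.movel(P(*p,.15512),velocity=.006,stop_force=19))
F,Z,sd=meas(12); print('press',F-F0,Z)
touch2(-.032,-.064,n=30)
touch2(.032,-.064,n=30)
```

```text
False
press 11.790697953420581 0.1557863690597489
(-0.032, -0.064) B -1.6 F 3.37 Z 159.97 h 32.78 t 43.7333
(0.032, -0.064) B -1.53 F 3.45 Z 160.0 h 32.95 t 46.475
```

Run:
```python
from h import *
s=env.get_state()['tcp_pos']
env.movel(P(s[0],s[1],.205),velocity=.15)
env.movel(P(.487,-.267,.205),velocity=.2,rot=Q(92.8)); 
env.dwell(.1); st()
for n in('top','scene'):
    acc=[]
    for k in range(3):
        p,d=camera(n); C=cloud(d,cal(n))
        r=[]
        for y in(-.064,0,.064):
            for x in(-.032,.032):
                m=(np.abs(C[...,:2]-tile(x,y))<.022).all(-1)&(np.abs(C[...,2]-.034)<.008); r.append([C[m][:,2].mean(),m.sum()])
        acc.append(r)
    a=np.mean(acc,0); print(n,(a[:,0]*1e3).round(2),a[:,1])
    cv2.imwrite(f'pics/{n}5.png',p)
p,d=camera('wrist'); cv2.imwrite('pics/w5.png',p)
```

```text
{'time': 48.4833, 'qpos': [-0.1751, 0.4944, 0.7388, 1.9712, -0.443, 0.842, 0.8577], 'tcp_pos': [0.4878, -0.266, 0.2048], 'orientation': [-0.0001, 0.6889, 0.7249, 0.0001], 'force': [1.0783, 0.3779, -1.0253], 'opening': 0.0277}
top [32.51 32.56 32.83 32.54 32.82 32.62] [476.66666667 461.         472.66666667 452.         471.33333333
 463.66666667]
scene [34.32 34.49 34.36 34.39 34.19 34.23] [406.         431.33333333 438.66666667 464.66666667 472.33333333
 508.66666667]
```

View pics/w5.png

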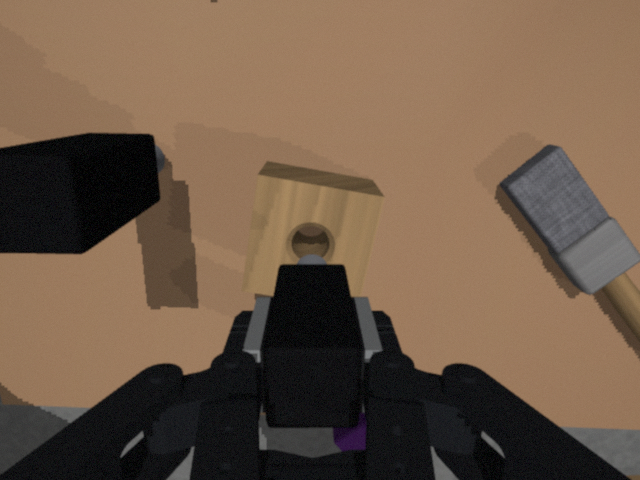

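View pics/scene5.png

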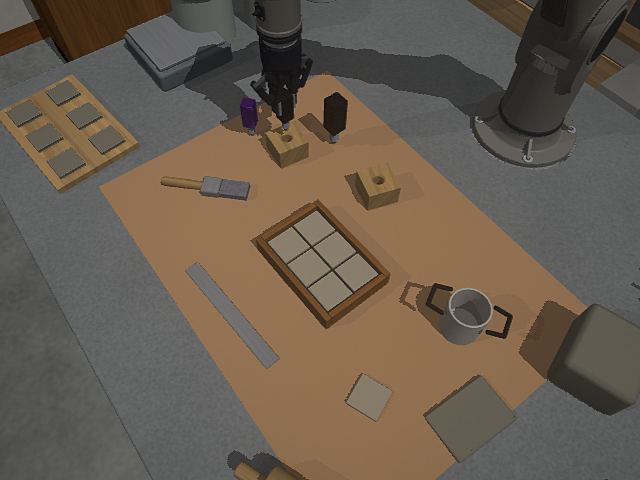

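Run:
```python
from h import *
env.movel(P(.487,-.267,.185),velocity=.08)
print(env.movel(P(.487,-.267,.150),velocity=.05,stop_force=6)); st()
print(env.movel(P(.487,-.267,.1440),velocity=.015,stop_force=4)); st()
p,d=camera('scene'); cv2.imwrite('pics/s6.png',cv2.resize(p[40:200,200:420],None,fx=2.7,fy=2.7))
```

```text
False
{'time': 50.0833, 'qpos': [-0.1154, 0.5725, 0.6686, 2.0019, -0.5205, 0.7412, 0.9193], 'tcp_pos': [0.4871, -0.2672, 0.1501], 'orientation': [0.0001, 0.6897, 0.7241, 0.0], 'force': [0.6299, -0.7827, -1.5913], 'opening': 0.0274}
True
{'time': 50.475, 'qpos': [-0.1096, 0.5802, 0.6608, 2.0043, -0.5284, 0.7315, 0.9256], 'tcp_pos': [0.4872, -0.267, 0.1448], 'orientation': [0.0001, 0.6896, 0.7242, 0.0002], 'force': [-0.2948, 0.7862, 5.614], 'opening': 0.0272}
```

View pics/s6.png

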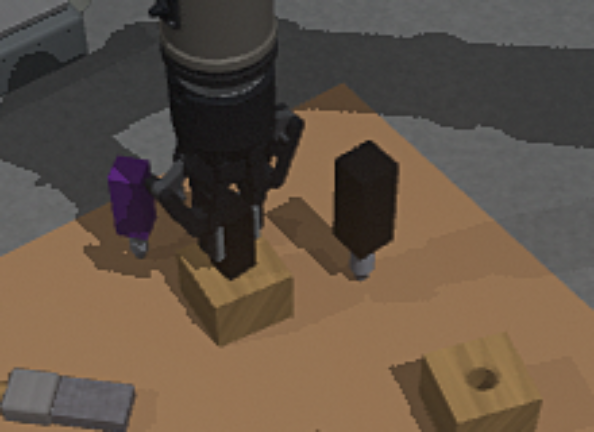

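Seated at z = 144.8 mm, exactly the grasp height (so no slip in the grip). Release and withdraw.

Run:
```python
from h import *
env.grip(.055,f_grip=20); env.dwell(.2)
env.movel(P(.487,-.267,.26),velocity=.12); env.dwell(.3); st()
c=cal('wrist'); p,d=camera('wrist'); cv2.imwrite('pics/w7.png',p); C=cloud(d,c)
for zl,zh in((.046,.056),(.108,.12)):
    m=(d>0)&(C[...,2]>zl)&(C[...,2]<zh)&(np.abs(C[...,0]-.487)<.045)&(np.abs(C[...,1]+.267)<.045)
    Pm=C[m]; r=cv2.minAreaRect((Pm[:,:2]*1000).astype(np.float32)); print(np.round(r[0],1),np.round(r[1],1),np.median(Pm[:,2]).round(4))
p,d=camera('scene'); cv2.imwrite('pics/s7.png',p)
```

```text
{'time': 52.525, 'qpos': [-0.2281, 0.4212, 0.801, 1.9279, -0.3695, 0.9471, 0.7991], 'tcp_pos': [0.4868, -0.267, 0.2596], 'orientation': [-0.001, 0.6896, 0.7242, -0.0005], 'force': [0.1737, -1.5572, -0.4734], 'opening': 0.0548}
[ 488.2 -267. ] [70.5 70.2] 0.0499
[ 489.  -266.6] [28.1 28.3] 0.1138
```

View pics/w7.png

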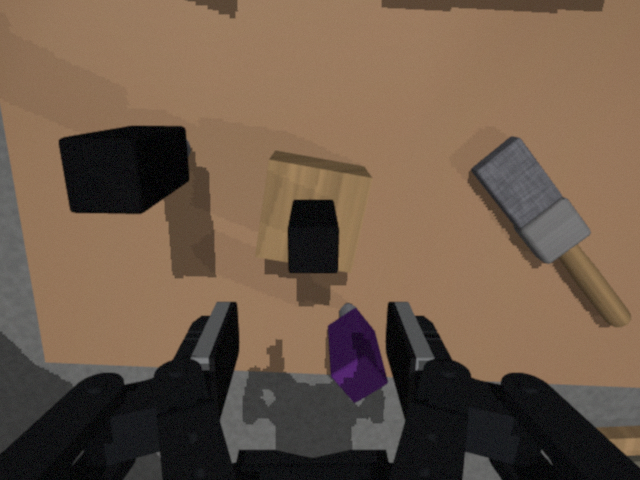

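View pics/s7.png

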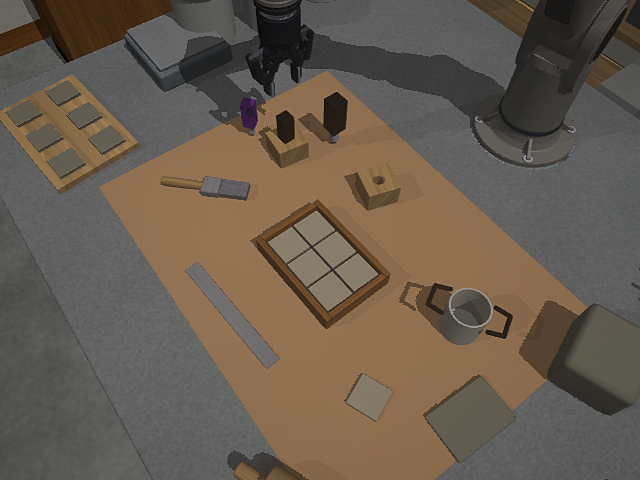

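The feeler is upright in its stand, with its top at 113.8 mm, the same as at the start. Nothing else has moved and the robot touches nothing.

```bash
python3 -c "
from h import *
job.job_done(); print(env.get_state()['time'])"
```

```text
the job is handed in; nothing more can be done
the job is handed in; nothing more can be done
```

The job is done and handed in; the last clock reading before that was about 52.5 s, against the 72 s limit.

- **Finding the tile:** I took the smaller black feeler from the stand farthest to the robot's right and touched all six tiles. The one at (-32, -64) stood 4.35 mm proud of the other five, which read 32.6 to 33.0 mm.
- **Pressing it down:** I pressed it in four slow steps at about 12 N.
- **Level check:** On the last touch that tile read 32.8 mm, against 32.95 mm for its neighbour and a mean of 32.87 mm for the five. The top camera's depth put all six within about 0.3 mm, and the scene camera agreed.
- **Uncertainty:** Force drift made single touches vary by 0.2 to 0.3 mm, so the tile is level to about ±0.2 mm. After the last press I re-touched only one of the other five tiles.
- **Feeler put back:** It seated at the same height it was gripped at (144.8 mm), so it had not slipped. After release the wrist camera showed it upright, with its top at 113.8 mm as at the start.
- **Rest of the bench:** Nothing else on the bench had visibly moved.

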